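# Feed a weld coupon home through the jig with the push stick

## Robot

A 7-joint arm with a two-finger parallel gripper is mounted at the origin on the work surface. World frame = base frame: x ahead of the robot, y to its left, z up, the work surface at z = 0. Lengths are in mm, angles in degrees, forces in N, time in s.
With the tool pointing down it reaches from about 425 to 875 mm from the base axis. Payload 4.7 kg.
Tool frame: the origin (TCP) lies on the centre line of the jaws, within the pads' length; the fingertips stand 22 mm ahead of it and the grasp point (between the pads) lies 3 mm ahead of it; z points along the fingers, y is the line along which they close (so a half turn about z gives the same grasp; the last joint's range is limited). The gripper opens to 87 mm and grips with 3 to 60 N. Pads are 19 mm wide; open, the fingers measure 117 mm over their backs; the gripper's body (75 mm by 190 mm) begins 51 mm behind the grasp point.
Start: joints at [69.219, 18.392, -4.016, 83.108, 1.295, 78.541, -3.26], TCP at [239.147, -604.427, 244.587] pointing down, gripper open.
Joint ranges: [-163.93, 163.93], [-17.29, 119.83], [-79.2, 71.16], [3.27, 140.29], [-89.18, 269.18], [5.43, 117.66], [-154.24, 154.24]. Speed limits (degrees/s): [147.25, 147.25, 180, 180, 180, 180, 180].

## Interface

Orientations are given as a 3x3 rotation matrix whose columns are the frame's x, y, z axes.
In Python, from station import arm gives the robot as it stands.
- The arm moves only by the tool apply_moves, never from a script. Its arguments are lists of equal length, an entry for each row: "translation": the shift along the tool's x, y, z in units of 150 mm (1.0 is 150 mm), a list of three; "angular": the turn, a rotation vector about the tool's x, y, z in units of 0.08 rad (1.0 is 0.08 rad), a list of three; "gripper": the opening, from 0 (shut) to 1 (fully open). A call has exactly 10 rows; each row shifts and turns the commanded pose from where the row before left it, along the tool's axes as they then stand; what a row does not reach is not made up. A row lasts 1/10 s, in which the tool goes at most 50 mm and 8.59 degrees, less where a joint would pass 70% of its speed; a pose out of reach is approached as far as the arm can. A call with a number of a shift or a turn outside -1 to 1 is refused whole. A call with a gripper value outside its range is refused whole. The fingers move at their own pace and stop on an object; "grip_force" is the grip in N (left out, the last holds). Time passes only in rows, so rows that do not move let the fingers close, or fill a call up. It gives the time, the measured TCP pose, the force and the opening at its end, in the units of the state.
- arm.get_obs(): the state, without advancing time (a new reading comes with each control period).
- arm.get_image(name): name is "scene" or "top" or "wrist"; returns (picture, depth): 480x640x3 uint8, red, green, blue; 480x640 float32, mm along the optical axis (not along the pixel's ray), 0 where there is no reading.
- arm.camera_params(name): a dict with "fx", "fy", "cx", "cy" (pixels), "distortion" ([k1, k2, p1, p2, k3] as OpenCV has them; the pictures are not rectified), "R" (3x3) and "t" (3): a world point X has camera coordinates R X + t; the wrist camera has in their place "tool_from_camera" (4x4, takes a point from camera to tool coordinates, whose origin is the TCP and whose axes are the flange's). Camera axes: x right, y down, z forward; pixel columns grow to the right and rows downward; lengths in mm; the calibration is good to about 2 mm. A picture is of the moment at which its call begins: read the wrist's pose just before it. camera_params takes no time and is no camera call.
- arm.sign_off(): hands the job in, once; it reports no verdict.
Trained networks look in the newest picture that a camera, given by its name, has taken for a name from the list of things; names that differ only in an ending like _2 or _b are one class to them, and where a whole thing is asked for, a point or a joint stands for the part that bears it (a point fixed in the world has none). Each returns a list of dicts, best first, with "confidence" (0 to 1); they miss things now and then, are a little off and sometimes report something else, mostly with a low value. They report only what shows in the picture. A call takes as long as a camera call. They do not tell look-alikes from the thing itself.
- arm.boxes_of(camera, thing): "centre" ([column, row] in pixels, amid what is visible of it).
The state is a dict: "t": time; "qpos": joint angles; "dq": joint speeds; "joint_torque": joint torques, N m; "tcp_pos": TCP position; "tcp_rot": TCP orientation; "contact_force": force on the tool from outside, world axes, zero at the start; "moment": the same for the moment, N m; "gripper_width": opening from 0.0 (shut) to 1.0 (fully open).
Only numpy, scipy, OpenCV 4.12 (cv2) and the standard library are available. Lean on these libraries where they do the work, as an engineer would, in place of code of your own. Each camera call takes 0.05 s, during which the arm holds its last target. There are 200 camera calls.

## Task

Pick up the wooden push stick and use its nose to feed the steel coupon lying in the jig's open tray along the guide channel, under the cover, until it butts hard against the hidden stop; once it is there hold it pressed with about 15 N for a moment, and never push it with more than 25 N. Then draw the stick out and lay it on the bench clear of the jig, leaving the coupon home. Do not touch the coupon with the fingers, and leave everything else on the bench where it lies.

Things in the scene. Friction and masses are not known exactly. Their poses are not given: they have to be found in the camera images.
- jig: Coupon jig fixed to the bench: steel plate 340 x 120 x 12 with aluminium guides. Origin at bench height on the channel's centre line; x = feed direction, y across, z up. Plate from x = -190 to 150 mm. The floor the coupon slides on is 12 mm above the bench. Along x: open tray (-190 to -90), taper (to -30), channel (to 150).
- tray_end (a point): On the jig's floor at x = -190 mm, y = 0: the open end of the tray, without a wall, where the stick enters. The tray is 60 mm wide inside, 100 mm long; its walls are only 8 mm high (tops 20 mm above the bench), and taper over the next 60 mm to the channel's width.
- channel_mouth (a point): On the jig's floor at x = -30 mm, y = 0: where the straight channel begins, 29 mm wide, with walls 20 mm high (tops 32 mm above the bench) and 20 mm thick.
- cover_edge (a point): On the jig's floor at x = 5 mm, y = 0, below the cover's front edge (underside 32, top 36, bolts 40 mm above the bench). Beneath it a sprung shoe in the +y wall (sloped from x = 14, flat 35 to 85) presses the coupon on the other wall; sliding it there takes 2 to 7 N and it stays where left. Beyond is a rigid unseen stop, its face anywhere from x = 70 to 125: there the force rises steeply.
- coupon_mid (a point): Steel weld coupon, a flat bar piece 50 long (its x) x 26 wide x 14 tall, about 140 g, loose on the floor of the jig's open tray, up to 12 degrees askew. The point is its centre, 7 mm above its underside.
- stick_grip (a point): Wooden push stick, 120 g, upright on the bench: a bar 14 wide x 12 tall along its x, from 35 mm behind this point to the nose 160 mm ahead (+x), and on it an upright grip block 50 long (x) x 20 wide (y), top 50 above the underside, centred here. Point: 25 mm above the underside. Hold the block across its 20 mm; carry the nose 2 to 4 mm above the jig's floor to clear the cover.
- screwdriver: Bystander: screwdriver, about 200 mm, lying on the bench. Origin at the centre of its underside.
- wrench: Bystander: open-ended wrench, about 180 mm, lying between the robot and the jig. Origin at the centre of its underside.
- spare: Bystander: spare steel coupon of the same size as the one in the jig, lying on the bare bench beyond the jig; not needed. Origin at the centre of its underside.
- flatbar: Bystander: plain flat steel bar 180 x 20 x 8, without a handle; not the push stick. Origin at the centre of its underside.
- stub_a: Bystander: tube stub, 32 diameter, 50 tall, standing. Origin at the centre of its underside.
- stub_b: Bystander: another tube stub, 32 diameter, 50 tall, standing. Origin at the centre of its underside.
- parts_tray: Bystander: open sheet metal tray 70 x 130 x 30, close to the robot. Origin at the centre of its underside.
- spray_can: Bystander: can, 54 diameter, 150 tall, standing. Origin at the centre of its underside.
Not all that is in view belongs to the job. Of the things that look like the part that bears stick_grip, the largest one is meant.

How it is judged (in metres and radians):
On the way, in this order (a step that is already met when the one before it is completed fails the run):
1. the push stick is picked up (its grip centre more than 35 mm above the bench) (height (world z) of stick_grip above 0.035 m), for 0.1 s.
2. the coupon is in the channel against the stop, standing still, and the stick presses it with more than 12 N for 0.25 s (x of coupon_mid in the frame of jig between 0.042 and 0.104 m and y of coupon_mid in the frame of jig between -0.006 and 0.006 m and angle between the x axis of coupon_mid and the x axis of jig, either way round below 0.15 rad and contact force between stick and coupon above 12 N and linear speed of coupon below 0.004 m/s), for 0.25 s.
At the end, for the whole second after the job is handed in: The coupon rests where it was seated, under the cover (centre 42 to 104 mm along the jig's x, within 6 mm of the centre line and 0.15 rad of lengthwise); the stick rests on the bench (grip centre under 32 mm up), touching neither jig nor coupon (x of coupon_mid in the frame of jig between 0.042 and 0.104 m and y of coupon_mid in the frame of jig between -0.006 and 0.006 m and angle between the x axis of coupon_mid and the x axis of jig, either way round below 0.15 rad and linear speed of coupon below 0.005 m/s and height (world z) of stick_grip below 0.032 m and contact force between stick and jig below 0.05 N and contact force between stick and coupon below 0.05 N and linear speed of stick below 0.01 m/s).
It fails at once if the stick pushes the coupon with more than 25 N (contact force between stick and coupon above 25 N).
It fails at once if the fingers touch the coupon (contact force between the fingers and coupon above 0.3 N).
It fails at once if another thing on the bench is moved by more than 30 mm (distance of any of screwdriver, wrench, spare, flatbar, stub_a, stub_b, parts_tray, spray_can from where it was at the start of the episode above 0.03 m).
It also fails if it takes over 72 s, if anything falls off the work surface, if the arm or the gripper's body presses on something with over 40 N, if the wrist force passes 120 N, or if a joint passes its speed limit or range.

## Working session

There is one attempt and no reset: what is moved stays moved. The work goes in short steps, Python scripts to look and compute and a tool call to move; the robot and the scene stay as the last step left them, time stands still between calls to the robot, and variables do not carry over. Pictures are saved under pics/ and viewed, on a budget of 10 in all, crops included, one or two more only if the job needs it, and the job is handed in when it is done.

Besides the shell and the picture viewer there is one more tool, called after "Request:" as name(argument=value, ...) on one line, values as JSON. apply_moves: Moves the arm, as the interface text tells. Its arguments: {"type":"object","properties":{"translation":{"type":"array","items":{"type":"array","items":{"type":"number"}}},"angular":{"type":"array","items":{"type":"array","items":{"type":"number"}}},"gripper":{"type":"array","items":{"type":"number"}},"grip_force":{"type":"number"}},"required":["translation","angular","gripper"]}

```bash
mkdir -p pics; ls
cat > h.py <<'E'
import numpy as np, cv2
from station import arm
def K(c): return np.array([[c['fx'],0,c['cx']],[0,c['fy'],c['cy']],[0,0,1.]]),np.array(c['distortion'])
def pose(name):
    c=arm.camera_params(name)
    if name!='wrist': return np.array(c['R']),np.array(c['t']).ravel(),c
    o=arm.get_obs();T=np.array(c['tool_from_camera']);Rt=np.array(o['tcp_rot']);
    Rwc=Rt@T[:3,:3];p=Rt@T[:3,3]+np.array(o['tcp_pos']);return Rwc.T,-Rwc.T@p,c
def ray(P,uv,z):
    R,t,c=P;k,d=K(c)
    n=cv2.undistortPoints(np.array([[uv]],float),k,d)[0,0]
    C=-R.T@t;v=R.T@np.array([n[0],n[1],1]);return C+v*(z-C[2])/v[2]
def proj(P,X):
    R,t,c=P;k,d=K(c);return cv2.projectPoints(np.array(X,float).reshape(-1,3),cv2.Rodrigues(R)[0],t,k,d)[0][:,0]
def cloud(P,dep):
    R,t,c=P;k,d=K(c)
    uv=np.stack(np.meshgrid(np.arange(640),np.arange(480)),-1).reshape(-1,1,2).astype(float)
    n=cv2.undistortPoints(uv,k,d)[:,0];Z=dep.reshape(-1,1)
    X=np.hstack([n*Z,Z]);W=(X-t)@R;W[Z[:,0]==0]=np.nan;return W.reshape(480,640,3)
def snap(name,fn):
    P=pose(name);im,dep=arm.get_image(name);cv2.imwrite('pics/'+fn,im[:,:,::-1]);np.savez('pics/'+fn+'.npz',im=im,dep=dep,R=P[0],t=P[1]);return P,im,dep
E
python3 - <<'E'
from h import *
for n in ['scene','top']:
    P,im,dep=snap(n,n+'1.png'); W=cloud(P,dep)
    for th in ['jig','stick_grip','coupon_mid','flatbar','wrench','screwdriver','stub_a','spray_can','spare','parts_tray']:
        for b in arm.boxes_of(n,th)[:4]:
            u=b['centre'];print(n,th,np.round(u),round(b['confidence'],2),np.round(W[int(u[1]),int(u[0])]))
E
```

```text
pics
scene jig [411. 260.] 0.84 [566. 161.  33.]
scene stick_grip [214. 222.] 0.85 [ 559. -306.   25.]
scene stick_grip [163. 217.] 0.8 [ 563. -438.   15.]
scene stick_grip [216. 173.] 0.78 [ 383. -380.   21.]
scene coupon_mid [354. 242.] 0.56 [532.  28.  24.]
scene flatbar [198. 297.] 0.91 [ 761. -259.    6.]
scene wrench [405. 210.] 0.88 [377. 122.   4.]
scene screwdriver [134. 260.] 0.61 [ 714. -432.   23.]
scene stub_a [341. 332.] 0.82 [795.  64.  43.]
scene stub_a [378. 339.] 0.57 [794. 133.  49.]
scene spare [262. 317.] 0.88 [ 779. -108.   12.]
scene parts_tray [286. 175.] 0.9 [ 313. -209.   -0.]
scene parts_tray [378. 338.] 0.35 [794. 135.  49.]
top jig [256. 248.] 0.7 [543. 145.  14.]
top stick_grip [459. 307.] 0.69 [ 391. -370.    9.]
top stick_grip [427. 248.] 0.56 [ 543. -288.   12.]
top stick_grip [492. 240.] 0.48 [ 561. -460.    3.]
top coupon_mid [301. 252.] 0.49 [529.  32.  25.]
top coupon_mid [293. 147.] 0.47 [798.  54.  30.]
top flatbar [410. 167.] 0.8 [ 753. -248.    6.]
top wrench [267. 312.] 0.71 [380. 117.   4.]
top screwdriver [484. 182.] 0.7 [ 708. -435.   26.]
top screwdriver [255. 249.] 0.31 [537. 148.  13.]
top stub_a [292. 148.] 0.7 [798.  55.  18.]
top stub_a [261. 148.] 0.43 [794. 131.  45.]
top stub_a [355. 156.] 0.22 [ 777. -105.   17.]
top spray_can [155. 329.] 0.72 [350. 358. 137.]
top spare [353. 155.] 0.8 [ 780. -103.   14.]
top parts_tray [394. 331.] 0.85 [ 333. -205.    7.]
```

View pics/top1.png

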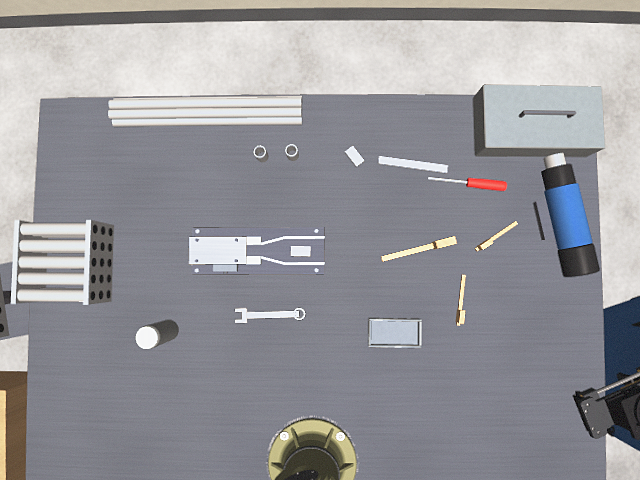

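Top view: the jig is at (256,250) with its open tray to the right (feed is world +y). The coupon is at (301,251). There are three stick look-alikes: A (420,248), B (497,237) and C (461,300). A looks longest; I'll measure all three and enlarge a crop.

Run:
```python
from h import *
d=np.load('pics/top1.png.npz');P=(d['R'],d['t'],arm.camera_params('top'));W=cloud(P,d['dep']);im=d['im']
hsv=cv2.cvtColor(im,cv2.COLOR_RGB2HSV)
m=((hsv[...,1]>60)&(hsv[...,0]>8)&(hsv[...,0]<32)&(hsv[...,2]>120)).astype(np.uint8)
m[:210]=0;m[340:]=0;m[:,:360]=0;m[:,530:]=0
n,l,s,c=cv2.connectedComponentsWithStats(m)
for i in range(1,n):
    if s[i,4]<30: continue
    v,u=np.where(l==i);X=np.array([ray(P,(a,b),12)[:2] for a,b in zip(u,v)])
    r=cv2.minAreaRect(X.astype(np.float32));z=W[v,u,2]
    hi=X[z>30].mean(0) if (z>30).any() else None
    print(np.round(c[i]),s[i,4],np.round(r[0]),np.round(r[1]),round(r[2],1),'hi',hi,np.nanmax(z),'corners',np.round(cv2.boxPoints(r)).tolist())
sc=cv2.imread('pics/scene1.png')[140:280,110:310];cv2.imwrite('pics/crop2.png',cv2.resize(sc,None,fx=4,fy=4,interpolation=cv2.INTER_CUBIC))
o=arm.get_obs();print(o)
```

```text
[500. 232.] 64 [ 581. -480.] [12. 90.] 37.1 hi [ 558.93314301 -451.02371054] 37.774105168544786 corners [[549.0, -448.0], [603.0, -520.0], [613.0, -512.0], [559.0, -441.0]]
{'t': 1.1, 'qpos': array([69.21965197, 18.39164902, -4.01677802, 83.10914331,  1.29547973,
       78.54039349, -3.26243085]), 'dq': array([ 0.03047874, -0.01563397, -0.04911824,  0.04474161, -0.06535345,
        0.08641684, -0.04628746]), 'joint_torque': array([ 1.21019773e-03, -4.91116083e+01, -4.02933564e-01, -3.12777936e+01,
       -6.37971587e-02,  3.38251528e-02,  3.94853498e-05]), 'tcp_pos': array([ 239.13785007, -604.42154023,  244.57576568]), 'tcp_rot': array([[ 9.29856857e-01,  3.67921492e-01, -2.38517438e-05],
       [ 3.67921489e-01, -9.29856855e-01, -8.41137653e-05],
       [-5.31259695e-05,  6.94381924e-05, -9.99999996e-01]]), 'contact_force': array([-1.3093525 , -0.41237094, -0.20720926]), 'moment': array([ 0.02860796,  0.03059231, -0.03695492]), 'gripper_width': 0.9998523287777626}
```

View pics/crop2.png

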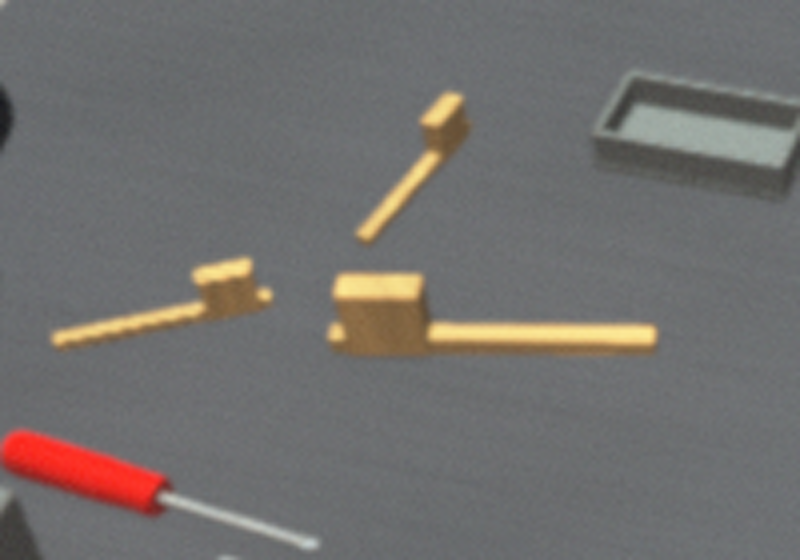

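A, at scene pixel (205,219) (crop (380,315)), is clearly the largest. Its nose points right, towards the jig. Next I'll move above it.

Run:
```python
from h import *
d=np.load('pics/top1.png.npz');P=(d['R'],d['t'],arm.camera_params('top'));W=cloud(P,d['dep'])
for n,uv,z in [('nose',(382,260),12),('tail',(457,239),12),('blk',(445,242),50),('jigR-up',(325,228),12),('jigR-dn',(325,273),12),('jigL-up',(189,236),36),('coupon',(300,251),26)]: print(n,np.round(ray(P,uv,z)))
S=W[232:265,375:462];m=S[...,2]>35;print('block',np.round(S[m].mean(0)),m.sum());m=S[...,2]>6;X=S[m][:,:2].astype(np.float32);r=cv2.minAreaRect(X);print(r)
print(arm.camera_params('wrist')['tool_from_camera'])
```

```text
nose [ 510. -175.   12.]
tail [ 563. -367.   12.]
blk [ 553. -327.   50.]
jigR-up [591. -31.  12.]
jigR-dn [477. -31.  12.]
jigL-up [569. 312.  36.]
coupon [532.  32.  26.]
block [ 554. -327.   49.] 165
((540.5365600585938, -262.44696044921875), (176.859130859375, 69.93468475341797), 87.14041137695312)
[[-6.51192651e-04 -9.61737464e-01 -2.73971944e-01  7.45729314e+01]
 [ 9.99998933e-01 -9.84629460e-04  1.07953785e-03  9.51487717e-02]
 [-1.30799284e-03 -2.73970949e-01  9.61737079e-01 -1.38925337e+02]
 [ 0.00000000e+00  0.00000000e+00  0.00000000e+00  1.00000000e+00]]
```

```bash
cat >> h.py <<'E'
from scipy.spatial.transform import Rotation as Ro
def down(a): # tool x at world yaw a deg
    a=np.radians(a);return np.array([[np.cos(a),np.sin(a),0],[np.sin(a),-np.cos(a),0],[0,0,-1.]])
def plan(p1,yaw,n,pause=0,p0=None,R0=None):
    o=arm.get_obs();p0=np.array(o['tcp_pos']) if p0 is None else p0;R=np.array(o['tcp_rot']) if R0 is None else R0
    p1=np.array(p1,float);rv=Ro.from_matrix(R.T@down(yaw)).as_rotvec();D=(p1-p0)/n
    T=[];A=[]
    for i in range(n):
        Ri=R@Ro.from_rotvec(rv*i/n).as_matrix()
        T.append(np.round(Ri.T@D/150,4).tolist());A.append(np.round(rv/n/.08,4).tolist())
    for i in range(0,n,10): print('T',T[i:i+10],'\nA',A[i:i+10])
def st():
    o=arm.get_obs();R=np.array(o['tcp_rot']);print('t',o['t'],'p',np.round(o['tcp_pos'],2),'yaw',round(np.degrees(np.arctan2(R[1,0],R[0,0])),2),'tilt',np.round(R[2,:2]*57.3,2),'F',np.round(o['contact_force'],2),'w',round(o['gripper_width'],4));return o
E
python3 -c "
from h import *
plan([554,-327,185],105.4,20)
print({k:v for k,v in arm.camera_params('wrist').items() if k!='tool_from_camera'})"
```

```text
T [[0.1316, -0.0474, 0.0198], [0.1347, -0.0376, 0.0198], [0.1371, -0.0277, 0.0198], [0.1388, -0.0176, 0.0199], [0.1397, -0.0074, 0.0199], [0.1399, 0.0028, 0.0199], [0.1393, 0.013, 0.0199], [0.1379, 0.0232, 0.0199], [0.1359, 0.0332, 0.0199], [0.1331, 0.043, 0.0199]] 
A [[0.0, 0.0001, -0.9143], [0.0, 0.0001, -0.9143], [0.0, 0.0001, -0.9143], [0.0, 0.0001, -0.9143], [0.0, 0.0001, -0.9143], [0.0, 0.0001, -0.9143], [0.0, 0.0001, -0.9143], [0.0, 0.0001, -0.9143], [0.0, 0.0001, -0.9143], [0.0, 0.0001, -0.9143]]
T [[0.1296, 0.0527, 0.0199], [0.1254, 0.062, 0.0199], [0.1205, 0.071, 0.0199], [0.115, 0.0796, 0.0199], [0.1089, 0.0878, 0.0199], [0.1022, 0.0955, 0.0199], [0.0949, 0.1027, 0.0199], [0.0872, 0.1094, 0.0199], [0.079, 0.1155, 0.0199], [0.0703, 0.1209, 0.0199]] 
A [[0.0, 0.0001, -0.9143], [0.0, 0.0001, -0.9143], [0.0, 0.0001, -0.9143], [0.0, 0.0001, -0.9143], [0.0, 0.0001, -0.9143], [0.0, 0.0001, -0.9143], [0.0, 0.0001, -0.9143], [0.0, 0.0001, -0.9143], [0.0, 0.0001, -0.9143], [0.0, 0.0001, -0.9143]]
{'fx': 431.8146066139546, 'fy': 431.8146066139546, 'cx': 317.5790656964281, 'cy': 238.68108855957178, 'distortion': array([-0.05474267,  0.        ,  0.        ,  0.        ,  0.        ])}
```

Request:
apply_moves(translation=[[0.132,-0.047,0.02],[0.135,-0.038,0.02],[0.137,-0.028,0.02],[0.139,-0.018,0.02],[0.14,-0.007,0.02],[0.14,0.003,0.02],[0.139,0.013,0.02],[0.138,0.023,0.02],[0.136,0.033,0.02],[0.133,0.043,0.02]], angular=[[0,0,-0.914],[0,0,-0.914],[0,0,-0.914],[0,0,-0.914],[0,0,-0.914],[0,0,-0.914],[0,0,-0.914],[0,0,-0.914],[0,0,-0.914],[0,0,-0.914]], gripper=[1,1,1,1,1,1,1,1,1,1])

```text
t: 2.1
tcp_pos: [397.2, -465.0, 214.5]
tcp_rot: [[0.444, 0.896, 0.0], [0.896, -0.444, -0.0], [-0.0, 0.0, -1.0]]
contact_force: [-0.3, 0.7, -0.6]
gripper_width: 1.002
```

Request:
apply_moves(translation=[[0.13,0.053,0.02],[0.125,0.062,0.02],[0.12,0.071,0.02],[0.115,0.08,0.02],[0.109,0.088,0.02],[0.102,0.095,0.02],[0.095,0.103,0.02],[0.087,0.109,0.02],[0.079,0.115,0.02],[0.07,0.121,0.02]], angular=[[0,0,-0.914],[0,0,-0.914],[0,0,-0.914],[0,0,-0.914],[0,0,-0.914],[0,0,-0.914],[0,0,-0.914],[0,0,-0.914],[0,0,-0.914],[0,0,-0.914]], gripper=[1,1,1,1,1,1,1,1,1,1])

```text
t: 3.1
tcp_pos: [554.7, -326.6, 184.5]
tcp_rot: [[-0.268, 0.963, 0.0], [0.963, 0.268, -0.0], [-0.0, 0.0, -1.0]]
contact_force: [0.8, -1.3, -0.2]
gripper_width: 0.999
```

Run:
```python
from h import *
st();P,im,dep=snap('wrist','w1.png');W=cloud(P,dep);st()
fin=np.isfinite(W).all(-1)
ok=fin&(W[...,2]>38)&(W[...,2]<60)&(np.hypot(W[...,0]-554,W[...,1]+327)<45)
X=W[ok];print('top',len(X),np.round(X.mean(0),1),cv2.minAreaRect(X[:,:2].astype(np.float32)))
ok=fin&(W[...,2]>8)&(W[...,2]<20)&(np.abs(W[...,0]-535)<60)&(W[...,1]>-290)&(W[...,1]<-150)
X=W[ok];print('bar',len(X),np.round(X.mean(0),1),cv2.minAreaRect(X[:,:2].astype(np.float32)))
```

```text
t 3.1 p [ 554.7  -326.63  184.5 ] yaw 105.54 tilt [-0.02  0.  ] F [ 0.8  -1.26 -0.21] w 0.9993
t 3.15 p [ 557.61 -322.31  183.99] yaw 105.98 tilt [0.13 0.16] F [ 1.81  3.21 -1.03] w 0.9976
top 2243 [ 551.4 -328.9   48.5] ((551.9862060546875, -330.3612365722656), (19.85584259033203, 49.847412109375), 14.977801322937012)
bar 3432 [ 526.9 -233.9   10.7] ((527.7321166992188, -236.8998260498047), (14.23104476928711, 112.21244049072266), 14.564438819885254)
```

View pics/w1.png

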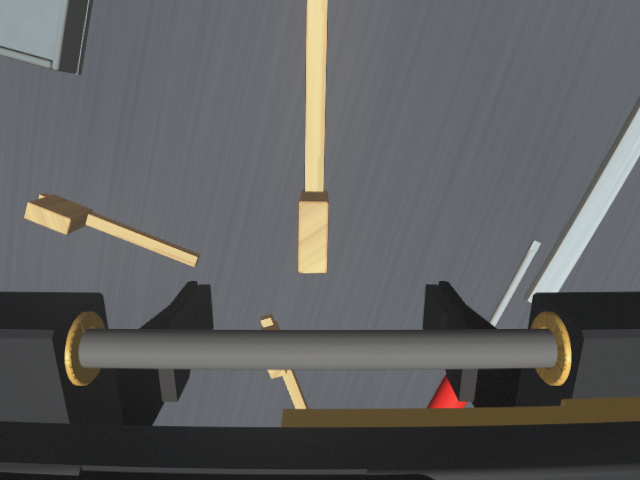

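The wrist view shows the block at (313,235) between the open fingers, with the bar running up to the top edge. The sizes match (19.9x49.8 block, 14.2 bar). Now I'll descend.

```bash
python3 -c "
from h import *
st();plan([552,-330.2,33],104.7,10)"
```

```text
t 3.15 p [ 557.61 -322.31  183.99] yaw 105.98 tilt [0.13 0.16] F [ 1.81  3.21 -1.03] w 0.9976
T [[-0.0043, -0.0053, 0.1006], [-0.0042, -0.0053, 0.1006], [-0.0042, -0.0053, 0.1006], [-0.0042, -0.0052, 0.1006], [-0.0042, -0.0052, 0.1006], [-0.0042, -0.0051, 0.1007], [-0.0042, -0.0051, 0.1007], [-0.0042, -0.0051, 0.1007], [-0.0042, -0.005, 0.1007], [-0.0041, -0.005, 0.1007]] 
A [[0.0036, -0.0029, 0.0279], [0.0036, -0.0029, 0.0279], [0.0036, -0.0029, 0.0279], [0.0036, -0.0029, 0.0279], [0.0036, -0.0029, 0.0279], [0.0036, -0.0029, 0.0279], [0.0036, -0.0029, 0.0279], [0.0036, -0.0029, 0.0279], [0.0036, -0.0029, 0.0279], [0.0036, -0.0029, 0.0279]]
```

Request:
apply_moves(translation=[[-0.002,-0.003,0.12],[-0.002,-0.003,0.12],[-0.002,-0.003,0.12],[-0.002,-0.003,0.12],[-0.002,-0.003,0.12],[-0.002,-0.003,0.12],[-0.002,-0.003,0.12],[-0.002,0,0.1],[-0.001,0,0.053],[0,0,0.02]], angular=[[0,0,0.02],[0,0,0.02],[0,0,0.02],[0,0,0.02],[0,0,0.02],[0,0,0.02],[0,0,0.02],[0,0,0.01],[0,0,0],[0,0,0]], gripper=[1,1,1,1,1,1,1,1,1,1])

```text
t: 4.15
tcp_pos: [551.2, -330.5, 31.7]
tcp_rot: [[-0.253, 0.967, -0.001], [0.967, 0.253, 0.001], [0.001, -0.001, -1.0]]
contact_force: [-0.1, -0.5, -0.2]
gripper_width: 0.999
```

Request:
apply_moves(translation=[[0,0,0],[0,0,0],[0,0,0],[0,0,0],[0,0,0],[0,0,0],[0,0,0],[0,0,0],[0,0,0],[0,0,0]], angular=[[0,0,0],[0,0,0],[0,0,0],[0,0,0],[0,0,0],[0,0,0],[0,0,0],[0,0,0],[0,0,0],[0,0,0]], gripper=[0.9,0,0,0,0,0,0,0,0,0], grip_force=55)

```text
t: 5.15
tcp_pos: [551.8, -330.4, 32.6]
tcp_rot: [[-0.254, 0.967, 0.0], [0.967, 0.254, -0.0], [-0.0, 0.0, -1.0]]
contact_force: [0.8, 0.8, -0.2]
gripper_width: 0.225
```

Gripped: 19.6 mm opening. Next I'll lift and carry the stick high over the jig to look at it.

Request:
apply_moves(translation=[[0,0,-0.05],[0,0,-0.1],[0,0,-0.15],[0,0,-0.15],[0,0,-0.15],[0,0,-0.15],[0,0,-0.15],[0,0,-0.15],[0,0,-0.15],[0,0,-0.1]], angular=[[0,0,0],[0,0,0],[0,0,0.4],[0,0,0.4],[0,0,0.4],[0,0,0.4],[0,0,0.4],[0,0,0.4],[0,0,0.4],[0,0,0.4]], gripper=[0,0,0,0,0,0,0,0,0,0])

```text
t: 6.15
tcp_pos: [552.4, -330.5, 230.9]
tcp_rot: [[0.001, 1.0, 0.003], [1.0, -0.001, -0.002], [-0.002, 0.003, -1.0]]
contact_force: [0.1, -0.1, -0.5]
gripper_width: 0.222
```

Request:
apply_moves(translation=[[0.15,-0.05,0],[0.28,-0.05,0],[0.3,-0.05,0],[0.3,-0.05,0],[0.3,-0.05,0],[0.3,-0.05,0],[0.3,-0.05,0],[0.28,-0.05,0],[0.14,-0.05,0],[0.05,-0.05,0]], angular=[[0,0,0],[0,0,0],[0,0,0],[0,0,0],[0,0,0],[0,0,0],[0,0,0],[0,0,0],[0,0,0],[0,0,0]], gripper=[0,0,0,0,0,0,0,0,0,0])

```text
t: 7.15
tcp_pos: [475.9, 32.8, 228.3]
tcp_rot: [[-0.005, 1.0, 0.001], [1.0, 0.005, -0.0], [-0.0, 0.001, -1.0]]
contact_force: [-0.6, -0.2, -1.5]
gripper_width: 0.227
```

Run:
```python
from h import *
arm.get_image('top');arm.get_image('top')
st();P,im,dep=snap('wrist','w2.png');W=cloud(P,dep)
fin=np.isfinite(W).all(-1)
def rect(n,zl,zh,x0,x1,y0,y1):
    ok=fin&(W[...,2]>zl)&(W[...,2]<zh)&(W[...,0]>x0)&(W[...,0]<x1)&(W[...,1]>y0)&(W[...,1]<y1)
    v,u=np.where(ok);X=W[ok];print(n,len(X),np.round(X.mean(0),1),cv2.minAreaRect(X[:,:2].astype(np.float32)),u.min(),u.max(),v.min(),v.max())
rect('coupon',23,29,505,560,-10,75)
rect('plate',9,15,460,610,-45,20)
rect('stick',200,290,430,520,50,260)
```

```text
t 7.25 p [475.84  30.04 228.  ] yaw 90.12 tilt [-0.08  0.01] F [ 0.05 -0.23 -0.96] w 0.2268
coupon 1934 [530.6  30.9  24.8] ((530.7426147460938, 30.240983963012695), (50.553096771240234, 26.372190475463867), 88.95980072021484) 368 403 180 240
plate 4457 [545.4  -5.9  10.9] ((541.8729858398438, -4.864284515380859), (49.723175048828125, 101.45158386230469), 89.99695587158203) 336 454 219 275
stick 19720 [475.5  81.9 238.7] ((486.36456298828125, 89.96481323242188), (93.4299545288086, 77.55986022949219), 64.51943969726562) 104 531 0 388
```

View pics/w2.png

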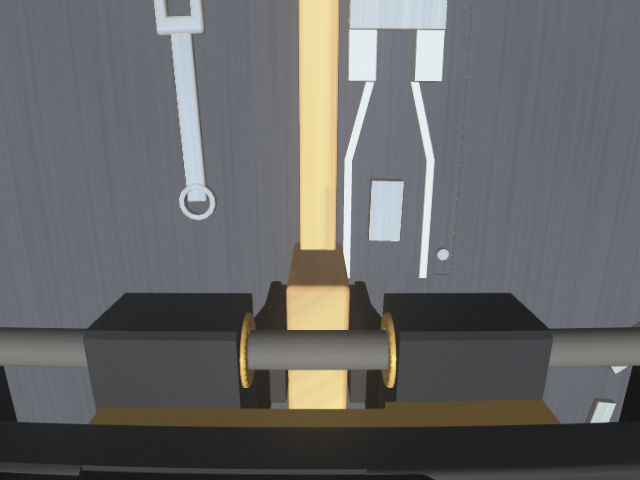

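The wrist view shows the tray at columns 351-420, the coupon at (386,210) almost straight, the channel walls' inner edges at columns 377/415, and the cover edge at row ~29. Next I'll fit the channel axis.

Run:
```python
from h import *
d=np.load('pics/w2.png.npz');P=(d['R'],d['t'],arm.camera_params('wrist'));W=cloud(P,d['dep']);g=cv2.cvtColor(d['im'],cv2.COLOR_RGB2GRAY).astype(int)
for v in (36,45,55,65,74,100,130,170,200,230,260):
    r=g[v,340:460];u=np.where(r>185)[0]+340
    runs=np.split(u,np.where(np.diff(u)>1)[0]+1)
    print(v,[(a[0],a[-1],np.round(ray(P,(a[0]-.5,v),32 if v<82 else 20)[:2],1).tolist(),np.round(ray(P,(a[-1]+.5,v),32 if v<82 else 20)[:2],1).tolist(),round(float(np.median(W[v,a,2])),1)) for a in runs if len(a)>2])
c=g[:100,360];print('col360',[(i,c[i]) for i in range(22,34)],[(i,c[i]) for i in range(76,86)]);print('edge cover',ray(P,(430,28.5),36),'mouth',ray(P,(360,81),32),'tray end',ray(P,(385,274.5),12))
```

```text
36 [(np.int64(349), np.int64(376), [497.6, 160.4], [517.8, 160.5], 30.8), (np.int64(417), np.int64(443), [546.7, 160.8], [566.3, 161.1], 30.3)]
45 [(np.int64(349), np.int64(376), [497.7, 154.3], [517.9, 154.4], 30.5), (np.int64(416), np.int64(443), [546.2, 154.7], [566.7, 155.0], 30.3)]
55 [(np.int64(349), np.int64(376), [497.8, 147.4], [518.2, 147.6], 30.9), (np.int64(416), np.int64(442), [546.6, 147.8], [566.4, 148.1], 30.5)]
65 [(np.int64(349), np.int64(375), [497.9, 140.5], [517.7, 140.7], 30.9), (np.int64(416), np.int64(442), [547.0, 140.9], [566.9, 141.2], 30.8)]
74 [(np.int64(349), np.int64(375), [498.1, 134.3], [517.9, 134.4], 30.9), (np.int64(415), np.int64(441), [546.6, 134.6], [566.5, 134.9], 30.8)]
100 [(np.int64(361), np.int64(368), [508.4, 116.4], [514.6, 116.4], 18.2), (np.int64(415), np.int64(422), [550.2, 116.6], [556.4, 116.7], 19.0)]
130 [(np.int64(353), np.int64(360), [502.8, 93.8], [509.0, 93.8], 18.7), (np.int64(421), np.int64(428), [556.2, 94.1], [562.5, 94.1], 18.7)]
170 [(np.int64(345), np.int64(351), [497.0, 62.5], [502.6, 62.5], 18.4), (np.int64(426), np.in
[... 529 characters left out ...]
5], 19.1), (np.int64(421), np.int64(427), [563.1, -13.5], [569.1, -13.5], 19.0)]
col360 [(22, np.int64(216)), (23, np.int64(215)), (24, np.int64(217)), (25, np.int64(215)), (26, np.int64(216)), (27, np.int64(210)), (28, np.int64(170)), (29, np.int64(167)), (30, np.int64(231)), (31, np.int64(234)), (32, np.int64(234)), (33, np.int64(233))] [(76, np.int64(234)), (77, np.int64(234)), (78, np.int64(234)), (79, np.int64(234)), (80, np.int64(203)), (81, np.int64(125)), (82, np.int64(112)), (83, np.int64(117)), (84, np.int64(117)), (85, np.int64(118))]
edge cover [555.1849556  165.26507003  36.        ] mouth [506.60444607 129.42484219  32.        ] tray end [534.76843565 -29.62186026  12.        ]
```

Jig axis: x≈532.3, yaw≈90°, origin y≈160. The marks at -190, -30 and +5 mm agree within 1 mm. I'll back out, lower the stick outside the tray and check.

Request:
apply_moves(translation=[[-0.08,0.04,0],[-0.18,0.04,0],[-0.2,0.04,0],[-0.2,0.04,0],[-0.2,0.04,0],[-0.2,0.04,0],[-0.2,0.04,0],[-0.18,0.04,0],[-0.1,0.04,0],[-0.03,0.017,0]], angular=[[0,0,0],[0,0,0],[0,0,0],[0,0,0],[0,0,0],[0,0,0],[0,0,0],[0,0,0],[0,0,0],[0,0,0]], gripper=[0,0,0,0,0,0,0,0,0,0])

```text
t: 8.3
tcp_pos: [532.9, -209.9, 226.7]
tcp_rot: [[0.005, 1.0, -0.001], [1.0, -0.005, 0.0], [0.0, -0.001, -1.0]]
contact_force: [0.2, 0.1, -0.7]
gripper_width: 0.226
```

Request:
apply_moves(translation=[[0,0,0.08],[0,0,0.16],[0,0,0.17],[0,0,0.17],[0,0,0.17],[0,0,0.17],[0,0,0.12],[0,0,0.06],[0,0,0.03],[0,0,0.02]], angular=[[0,0,0],[0,0,0],[0,0,0],[0,0,0],[0,0,0],[0,0,0],[0,0,0],[0,0,0],[0,0,0],[0,0,0]], gripper=[0,0,0,0,0,0,0,0,0,0])

```text
t: 9.3
tcp_pos: [533.6, -205.3, 55.3]
tcp_rot: [[-0.001, 1.0, 0.001], [1.0, 0.001, -0.0], [-0.0, 0.001, -1.0]]
contact_force: [-0.9, -0.5, 0.0]
gripper_width: 0.228
```

Run:
```python
from h import *
arm.get_image('top')
st();P,im,dep=snap('scene','s2.png');st()
k=cv2.resize(im[170:320,200:500,::-1],None,fx=2.6,fy=2.6,interpolation=cv2.INTER_CUBIC);cv2.imwrite('pics/s2c.png',k)
W=cloud(P,dep)
for a,b in ((-140,-120),(-110,-90),(-85,-65),(-60,-40),(-180,-160)):
    ok=np.isfinite(W).all(-1)&(abs(W[...,0]-532)<12)&(W[...,1]>a)&(W[...,1]<b)&(W[...,2]>8)&(W[...,2]<60);X=W[ok]
    if len(X):print(a,len(X),np.round(X.mean(0),1),np.percentile(X[:,2],[50,90]).round(1))
X=W[np.isfinite(W).all(-1)&(abs(W[...,0]-532)<14)&(W[...,2]>12)&(W[...,1]<-25)&(W[...,1]>-120)];print('nose y',X[:,1].max())
```

```text
t 9.35 p [ 533.53 -205.5    55.15] yaw 90.06 tilt [-0.01  0.03] F [ 0.23  0.23 -1.55] w 0.2276
t 9.4 p [ 533.61 -205.74   55.55] yaw 90.05 tilt [-0.02  0.04] F [-0.05 -0.14 -2.08] w 0.2252
-140 59 [ 536.7 -130.1   31. ] [32.3 34.7]
-110 60 [ 536.8 -100.1   30.4] [31.7 34.8]
-85 63 [536.8 -75.3  30.5] [31.8 34.4]
-60 50 [536.5 -52.5  29.8] [30.3 34.5]
-180 61 [ 536.6 -170.2   30.5] [31.7 34.6]
nose y -25.297733575577286
```

View pics/s2c.png

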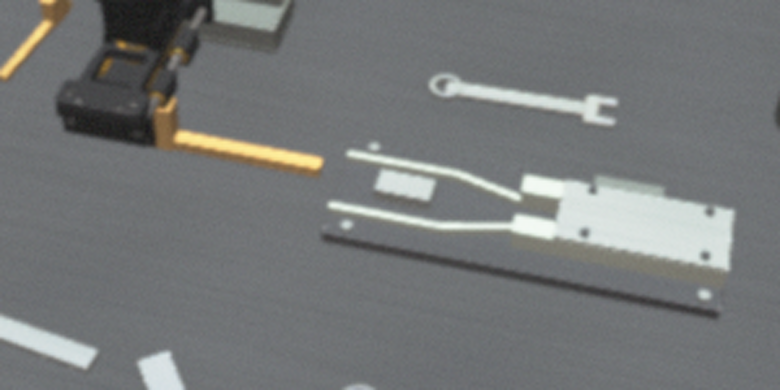

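The scene crop shows the stick held level, with its nose just before the tray mouth at (322,163). The bar top is ~35 mm up, so the underside is ~23 mm. Now I'll lower it to 3 mm above the floor and enter.

Request:
apply_moves(translation=[[0,-0.004,0.013],[0,-0.004,0.013],[0,0,0.013],[0,0,0.013],[0,0,0],[0.03,0,0],[0.05,0,0],[0.06,0,0],[0.05,0,0],[0.03,0,0]], angular=[[0,0,0],[0,0,0],[0,0,0],[0,0,0],[0,0,0],[0,0,0],[0,0,0],[0,0,0],[0,0,0],[0,0,0]], gripper=[0,0,0,0,0,0,0,0,0,0])

```text
t: 10.4
tcp_pos: [532.1, -171.3, 47.4]
tcp_rot: [[-0.002, 1.0, 0.0], [1.0, 0.002, 0.0], [0.0, 0.0, -1.0]]
contact_force: [0.4, -0.0, -1.1]
gripper_width: 0.23
```

Request:
apply_moves(translation=[[0.01,0,0],[0.01,0,0],[0.01,0,0],[0.01,0,0],[0.01,0,0],[0.01,0,0],[0.01,0,0],[0.01,0,0],[0.01,0,0],[0.01,0,0]], angular=[[0,0,0],[0,0,0],[0,0,0],[0,0,0],[0,0,0],[0,0,0],[0,0,0],[0,0,0],[0,0,0],[0,0,0]], gripper=[0,0,0,0,0,0,0,0,0,0])

```text
t: 11.4
tcp_pos: [532.0, -157.8, 47.3]
tcp_rot: [[-0.0, 1.0, -0.0], [1.0, 0.0, -0.0], [-0.0, -0.0, -1.0]]
contact_force: [-0.0, -0.4, -0.9]
gripper_width: 0.228
```

```bash
python3 -c "
from h import *
st()"
```

```text
t 11.4 p [ 531.99 -157.81   47.29] yaw 90.03 tilt [-0.01 -0.  ] F [-0.02 -0.4  -0.9 ] w 0.2277
```

Request:
apply_moves(translation=[[0.01,0.001,0],[0.01,0.001,0],[0.01,0,0],[0.01,0,0],[0.015,0,0],[0.02,0,0],[0.02,0,0],[0.02,0,0],[0.02,0,0],[0.02,0,0]], angular=[[0,0,0],[0,0,0],[0,0,0],[0,0,0],[0,0,0],[0,0,0],[0,0,0],[0,0,0],[0,0,0],[0,0,0]], gripper=[0,0,0,0,0,0,0,0,0,0])

```text
t: 12.4
tcp_pos: [532.3, -134.3, 47.3]
tcp_rot: [[-0.001, 1.0, -0.0], [1.0, 0.001, -0.0], [-0.0, -0.0, -1.0]]
contact_force: [0.6, -0.7, -1.6]
gripper_width: 0.227
```

Request:
apply_moves(translation=[[0.02,0,0],[0.02,0,0],[0.02,0,0],[0.02,0,0],[0.02,0,0],[0.02,0,0],[0.02,0,0],[0.02,0,0],[0.02,0,0],[0.02,0,0]], angular=[[0,0,0],[0,0,0],[0,0,0],[0,0,0],[0,0,0],[0,0,0],[0,0,0],[0,0,0],[0,0,0],[0,0,0]], gripper=[0,0,0,0,0,0,0,0,0,0])

```text
t: 13.4
tcp_pos: [532.3, -104.4, 47.3]
tcp_rot: [[-0.0, 1.0, -0.0], [1.0, 0.0, -0.0], [-0.0, -0.0, -1.0]]
contact_force: [-0.8, -0.4, -0.3]
gripper_width: 0.221
```

Request:
apply_moves(translation=[[0.015,0,0],[0.015,0,0],[0.015,0,0],[0.015,0,0],[0.015,0,0],[0.015,0,0],[0.015,0,0],[0.015,0,0],[0.015,0,0],[0.015,0,0]], angular=[[0,0,0],[0,0,0],[0,0,0],[0,0,0],[0,0,0],[0,0,0],[0,0,0],[0,0,0],[0,0,0],[0,0,0]], gripper=[0,0,0,0,0,0,0,0,0,0])

```text
t: 14.4
tcp_pos: [532.3, -82.0, 47.3]
tcp_rot: [[-0.0, 1.0, 0.0], [1.0, 0.0, -0.0], [-0.0, 0.0, -1.0]]
contact_force: [0.7, -1.7, -0.9]
gripper_width: 0.225
```

Run:
```python
from h import *
st()
for n in('top','wrist'):
    P,im,dep=snap(n,n+'3.png');W=cloud(P,dep)
    ok=np.isfinite(W).all(-1)&(W[...,2]>22)&(W[...,2]<29)&(abs(W[...,0]-532)<18)&(W[...,1]>50)&(W[...,1]<170);X=W[ok];print(n,len(X),X.mean(0) if len(X) else '',cv2.minAreaRect(X[:,:2].astype(np.float32)) if len(X) else '')
cv2.imwrite('pics/t3c.png',cv2.resize(cv2.imread('pics/top3.png')[200:300,170:370],None,fx=4,fy=4,interpolation=cv2.INTER_CUBIC))
```

```text
t 14.4 p [532.29 -81.98  47.29] yaw 90.03 tilt [-0.01  0.  ] F [ 0.73 -1.71 -0.87] w 0.2254
top 233 [532.61345481  96.92854333  25.62080228] ((532.8743896484375, 107.76516723632812), (111.20293426513672, 32.76034927368164), 89.94406127929688)
wrist 0
```

View pics/t3c.png

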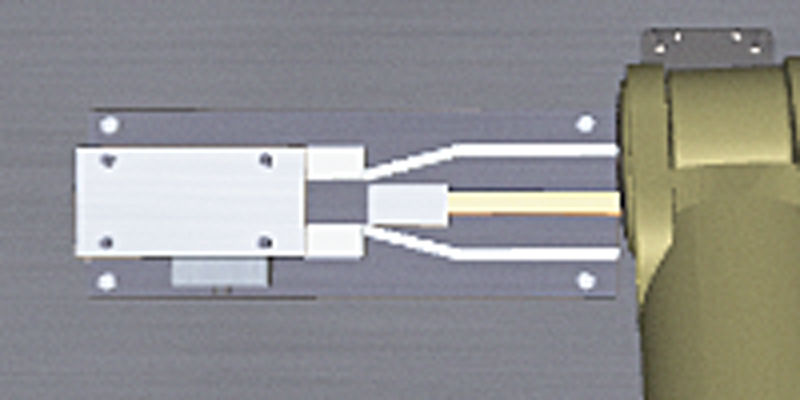

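The top crop shows the coupon straight with its front at the channel mouth (368,205) and the nose square on its centre. I'll feed on.

Request:
apply_moves(translation=[[0.012,0,0],[0.012,0,0],[0.012,0,0],[0.012,0,0],[0.012,0,0],[0.012,0,0],[0.012,0,0],[0.012,0,0],[0.012,0,0],[0.012,0,0]], angular=[[0,0,0],[0,0,0],[0,0,0],[0,0,0],[0,0,0],[0,0,0],[0,0,0],[0,0,0],[0,0,0],[0,0,0]], gripper=[0,0,0,0,0,0,0,0,0,0])

```text
t: 15.5
tcp_pos: [532.3, -64.1, 47.3]
tcp_rot: [[-0.0, 1.0, 0.0], [1.0, 0.0, -0.0], [-0.0, 0.0, -1.0]]
contact_force: [0.4, -1.1, -1.3]
gripper_width: 0.231
```

Request:
apply_moves(translation=[[0.015,0,0],[0.015,0,0],[0.015,0,0],[0.015,0,0],[0.015,0,0],[0.015,0,0],[0.015,0,0],[0.015,0,0],[0.015,0,0],[0.015,0,0]], angular=[[0,0,0],[0,0,0],[0,0,0],[0,0,0],[0,0,0],[0,0,0],[0,0,0],[0,0,0],[0,0,0],[0,0,0]], gripper=[0,0,0,0,0,0,0,0,0,0])

```text
t: 16.5
tcp_pos: [532.3, -41.5, 47.3]
tcp_rot: [[-0.0, 1.0, 0.0], [1.0, 0.0, -0.0], [-0.0, 0.0, -1.0]]
contact_force: [0.6, -1.4, -0.7]
gripper_width: 0.227
```

Request:
apply_moves(translation=[[0.01,0,0],[0.01,0,0],[0.01,0,0],[0.01,0,0],[0.01,0,0],[0.01,0,0],[0.01,0,0],[0.01,0,0],[0.01,0,0],[0.01,0,0]], angular=[[0,0,0],[0,0,0],[0,0,0],[0,0,0],[0,0,0],[0,0,0],[0,0,0],[0,0,0],[0,0,0],[0,0,0]], gripper=[0,0,0,0,0,0,0,0,0,0])

```text
t: 17.5
tcp_pos: [532.1, -26.6, 47.2]
tcp_rot: [[-0.0, 1.0, -0.0], [1.0, 0.0, -0.0], [-0.0, -0.0, -1.0]]
contact_force: [0.4, -1.0, -0.7]
gripper_width: 0.228
```

Request:
apply_moves(translation=[[0.01,0,0],[0.01,0,0],[0.01,0,0],[0.01,0,0],[0.01,0,0],[0.01,0,0],[0.01,0,0],[0.01,0,0],[0.01,0,0],[0.01,0,0]], angular=[[0,0,0],[0,0,0],[0,0,0],[0,0,0],[0,0,0],[0,0,0],[0,0,0],[0,0,0],[0,0,0],[0,0,0]], gripper=[0,0,0,0,0,0,0,0,0,0])

```text
t: 18.5
tcp_pos: [532.9, -13.2, 47.6]
tcp_rot: [[0.001, 1.0, 0.001], [1.0, -0.001, -0.002], [-0.002, 0.001, -1.0]]
contact_force: [0.2, -2.6, -0.4]
gripper_width: 0.223
```

Request:
apply_moves(translation=[[0.008,0,0],[0.008,0,0],[0.008,0,0],[0.008,0,0],[0.008,0,0],[0.008,0,0],[0.008,0,0],[0.008,0,0],[0.008,0,0],[0.008,0,0]], angular=[[0,0,0],[0,0,0],[0,0,0],[0,0,0],[0,0,0],[0,0,0],[0,0,0],[0,0,0],[0,0,0],[0,0,0]], gripper=[0,0,0,0,0,0,0,0,0,0])

```text
t: 19.5
tcp_pos: [532.3, 0.4, 47.3]
tcp_rot: [[-0.0, 1.0, 0.0], [1.0, 0.0, -0.0], [-0.0, 0.0, -1.0]]
contact_force: [0.5, -2.5, -1.8]
gripper_width: 0.225
```

Request:
apply_moves(translation=[[0.006,0,0],[0.006,0,0],[0.006,0,0],[0.006,0,0],[0.006,0,0],[0.006,0,0],[0.006,0,0],[0.006,0,0],[0.006,0,0],[0.006,0,0]], angular=[[0,0,0],[0,0,0],[0,0,0],[0,0,0],[0,0,0],[0,0,0],[0,0,0],[0,0,0],[0,0,0],[0,0,0]], gripper=[0,0,0,0,0,0,0,0,0,0])

```text
t: 20.5
tcp_pos: [532.2, 9.4, 47.3]
tcp_rot: [[-0.0, 1.0, 0.0], [1.0, 0.0, 0.0], [0.0, 0.0, -1.0]]
contact_force: [2.6, -2.1, -1.3]
gripper_width: 0.225
```

The arm tracks within ~0.4 mm. The stop can begin at coupon front ≈70, about 10 mm ahead, so from here I'll take small steps.

Request:
apply_moves(translation=[[0.005,0,0],[0.005,0,0],[0.005,0,0],[0.005,0,0],[0.005,0,0],[0.005,0,0],[0.003,0,0],[0.002,0,0],[0.002,0,0],[0.002,0,0]], angular=[[0,0,0],[0,0,0],[0,0,0],[0,0,0],[0,0,0],[0,0,0],[0,0,0],[0,0,0],[0,0,0],[0,0,0]], gripper=[0,0,0,0,0,0,0,0,0,0])

```text
t: 21.5
tcp_pos: [532.2, 15.2, 47.3]
tcp_rot: [[-0.0, 1.0, -0.0], [1.0, 0.0, -0.0], [-0.0, -0.0, -1.0]]
contact_force: [1.5, -2.2, -1.3]
gripper_width: 0.224
```

```bash
python3 -c "
from h import *
for i in range(2): o=st();print(np.round(o['moment'],2))"
```

```text
t 21.5 p [532.24  15.17  47.27] yaw 90.02 tilt [-0. -0.] F [ 1.54 -2.17 -1.31] w 0.2244
[-0.61 -0.41 -0.28]
t 21.5 p [532.24  15.17  47.27] yaw 90.02 tilt [-0. -0.] F [ 1.54 -2.17 -1.31] w 0.2244
[-0.61 -0.41 -0.28]
```

Request:
apply_moves(translation=[[0.002,0,0],[0.002,0,0],[0.002,0,0],[0.002,0,0],[0.001,0,0],[0.001,0,0],[0.001,0,0],[0.001,0,0],[0.001,0,0],[0.001,0,0]], angular=[[0,0,0],[0,0,0],[0,0,0],[0,0,0],[0,0,0],[0,0,0],[0,0,0],[0,0,0],[0,0,0],[0,0,0]], gripper=[0,0,0,0,0,0,0,0,0,0])

```text
t: 22.5
tcp_pos: [532.2, 17.3, 47.3]
tcp_rot: [[-0.0, 1.0, 0.0], [1.0, 0.0, -0.0], [-0.0, 0.0, -1.0]]
contact_force: [1.0, -2.7, -0.9]
gripper_width: 0.228
```

Request:
apply_moves(translation=[[0.001,0,0],[0.001,0,0],[0.001,0,0],[0.001,0,0],[0.001,0,0],[0.001,0,0],[0.001,0,0],[0.001,0,0],[0.001,0,0],[0.001,0,0]], angular=[[0,0,0],[0,0,0],[0,0,0],[0,0,0],[0,0,0],[0,0,0],[0,0,0],[0,0,0],[0,0,0],[0,0,0]], gripper=[0,0,0,0,0,0,0,0,0,0])

```text
t: 23.5
tcp_pos: [532.2, 18.8, 47.3]
tcp_rot: [[-0.0, 1.0, -0.0], [1.0, 0.0, -0.0], [-0.0, -0.0, -1.0]]
contact_force: [1.2, -3.2, -0.9]
gripper_width: 0.225
```

Request:
apply_moves(translation=[[0.001,0,0],[0.001,0,0],[0.001,0,0],[0.001,0,0],[0.001,0,0],[0.001,0,0],[0.001,0,0],[0.001,0,0],[0.001,0,0],[0.001,0,0]], angular=[[0,0,0],[0,0,0],[0,0,0],[0,0,0],[0,0,0],[0,0,0],[0,0,0],[0,0,0],[0,0,0],[0,0,0]], gripper=[0,0,0,0,0,0,0,0,0,0])

```text
t: 24.5
tcp_pos: [532.3, 20.3, 47.3]
tcp_rot: [[-0.0, 1.0, 0.0], [1.0, 0.0, -0.0], [-0.0, 0.0, -1.0]]
contact_force: [1.5, -2.0, -1.4]
gripper_width: 0.223
```

Request:
apply_moves(translation=[[0.0011,0,0],[0.0011,0,0],[0.0011,0,0],[0.0011,0,0],[0.0011,0,0],[0.0011,0,0],[0.0011,0,0],[0.0011,0,0],[0.0011,0,0],[0.0011,0,0]], angular=[[0,0,0],[0,0,0],[0,0,0],[0,0,0],[0,0,0],[0,0,0],[0,0,0],[0,0,0],[0,0,0],[0,0,0]], gripper=[0,0,0,0,0,0,0,0,0,0])

```text
t: 25.5
tcp_pos: [532.2, 21.9, 47.3]
tcp_rot: [[-0.0, 1.0, -0.0], [1.0, 0.0, -0.0], [-0.0, -0.0, -1.0]]
contact_force: [1.4, -2.9, -1.1]
gripper_width: 0.221
```

Request:
apply_moves(translation=[[0.0011,0,0],[0.0011,0,0],[0.0011,0,0],[0.0011,0,0],[0.0011,0,0],[0.0011,0,0],[0.0011,0,0],[0.0011,0,0],[0.0011,0,0],[0.0011,0,0]], angular=[[0,0,0],[0,0,0],[0,0,0],[0,0,0],[0,0,0],[0,0,0],[0,0,0],[0,0,0],[0,0,0],[0,0,0]], gripper=[0,0,0,0,0,0,0,0,0,0])

```text
t: 26.5
tcp_pos: [532.2, 23.5, 47.3]
tcp_rot: [[-0.0, 1.0, 0.0], [1.0, 0.0, -0.0], [-0.0, 0.0, -1.0]]
contact_force: [2.1, -2.0, -1.5]
gripper_width: 0.226
```

Request:
apply_moves(translation=[[0.0011,0,0],[0.0011,0,0],[0.0011,0,0],[0.0011,0,0],[0.0011,0,0],[0.0011,0,0],[0.0011,0,0],[0.0011,0,0],[0.0011,0,0],[0.0011,0,0]], angular=[[0,0,0],[0,0,0],[0,0,0],[0,0,0],[0,0,0],[0,0,0],[0,0,0],[0,0,0],[0,0,0],[0,0,0]], gripper=[0,0,0,0,0,0,0,0,0,0])

```text
t: 27.5
tcp_pos: [532.2, 25.3, 47.3]
tcp_rot: [[-0.0, 1.0, 0.0], [1.0, 0.0, -0.0], [-0.0, 0.0, -1.0]]
contact_force: [0.9, -2.0, -1.0]
gripper_width: 0.226
```

Request:
apply_moves(translation=[[0.0011,0,0],[0.0011,0,0],[0.0011,0,0],[0.0011,0,0],[0.0011,0,0],[0.0011,0,0],[0.0011,0,0],[0.0011,0,0],[0.0011,0,0],[0.0011,0,0]], angular=[[0,0,0],[0,0,0],[0,0,0],[0,0,0],[0,0,0],[0,0,0],[0,0,0],[0,0,0],[0,0,0],[0,0,0]], gripper=[0,0,0,0,0,0,0,0,0,0])

```text
t: 28.5
tcp_pos: [532.2, 26.9, 47.2]
tcp_rot: [[-0.0, 1.0, -0.0], [1.0, 0.0, -0.0], [-0.0, -0.0, -1.0]]
contact_force: [1.1, -2.6, 0.3]
gripper_width: 0.225
```

Request:
apply_moves(translation=[[0.0011,0,0],[0.0011,0,0],[0.0011,0,0],[0.0011,0,0],[0.0011,0,0],[0.0011,0,0],[0.0011,0,0],[0.0011,0,0],[0.0011,0,0],[0.0011,0,0]], angular=[[0,0,0],[0,0,0],[0,0,0],[0,0,0],[0,0,0],[0,0,0],[0,0,0],[0,0,0],[0,0,0],[0,0,0]], gripper=[0,0,0,0,0,0,0,0,0,0])

```text
t: 29.5
tcp_pos: [532.2, 28.5, 47.3]
tcp_rot: [[-0.0, 1.0, -0.0], [1.0, 0.0, -0.0], [-0.0, -0.0, -1.0]]
contact_force: [1.2, -3.5, -1.4]
gripper_width: 0.231
```

Request:
apply_moves(translation=[[0.0011,0,0],[0.0011,0,0],[0.0011,0,0],[0.0011,0,0],[0.0011,0,0],[0.0011,0,0],[0.0011,0,0],[0.0011,0,0],[0.0011,0,0],[0.0011,0,0]], angular=[[0,0,0],[0,0,0],[0,0,0],[0,0,0],[0,0,0],[0,0,0],[0,0,0],[0,0,0],[0,0,0],[0,0,0]], gripper=[0,0,0,0,0,0,0,0,0,0])

```text
t: 30.5
tcp_pos: [532.2, 30.2, 47.3]
tcp_rot: [[-0.0, 1.0, -0.0], [1.0, 0.0, -0.0], [-0.0, -0.0, -1.0]]
contact_force: [0.8, -2.2, -1.1]
gripper_width: 0.227
```

Request:
apply_moves(translation=[[0.0011,0,0],[0.0011,0,0],[0.0011,0,0],[0.0011,0,0],[0.0011,0,0],[0.0011,0,0],[0.0011,0,0],[0.0011,0,0],[0.0011,0,0],[0.0011,0,0]], angular=[[0,0,0],[0,0,0],[0,0,0],[0,0,0],[0,0,0],[0,0,0],[0,0,0],[0,0,0],[0,0,0],[0,0,0]], gripper=[0,0,0,0,0,0,0,0,0,0])

```text
t: 31.5
tcp_pos: [532.2, 31.2, 47.3]
tcp_rot: [[-0.0, 1.0, -0.0], [1.0, 0.0, -0.001], [-0.001, -0.0, -1.0]]
contact_force: [0.1, -4.5, -1.1]
gripper_width: 0.224
```

The force is up and the tool lags its command by ~0.6 mm, so this may be the stop. I'll take a smaller step.

Request:
apply_moves(translation=[[0.001,0,0],[0.001,0,0],[0.001,0,0],[0.001,0,0],[0.001,0,0],[0.001,0,0],[0.001,0,0],[0,0,0],[0,0,0],[0,0,0]], angular=[[0,0,0],[0,0,0],[0,0,0],[0,0,0],[0,0,0],[0,0,0],[0,0,0],[0,0,0],[0,0,0],[0,0,0]], gripper=[0,0,0,0,0,0,0,0,0,0])

```text
t: 32.5
tcp_pos: [532.3, 31.3, 47.4]
tcp_rot: [[0.0, 1.0, -0.0], [1.0, -0.0, -0.002], [-0.002, -0.0, -1.0]]
contact_force: [0.2, -7.0, 0.5]
gripper_width: 0.225
```

It's stopped: +1.05 mm commanded moved it 0.1 mm and added ~2.5 N. I'll build up the force.

Request:
apply_moves(translation=[[0.002,0,0],[0.002,0,0],[0.002,0,0],[0.002,0,0],[0.002,0,0],[0.002,0,0],[0.002,0,0],[0.002,0,0],[0,0,0],[0,0,0]], angular=[[0,0,0],[0,0,0],[0,0,0],[0,0,0],[0,0,0],[0,0,0],[0,0,0],[0,0,0],[0,0,0],[0,0,0]], gripper=[0,0,0,0,0,0,0,0,0,0])

```text
t: 33.5
tcp_pos: [532.3, 31.4, 47.5]
tcp_rot: [[0.002, 1.0, -0.0], [1.0, -0.002, -0.005], [-0.005, -0.0, -1.0]]
contact_force: [-0.6, -11.8, 2.3]
gripper_width: 0.225
```

Request:
apply_moves(translation=[[0.003,0,0],[0.003,0,0],[0.003,0,0],[0.003,0,0],[0.002,0,0],[0,0,0],[0,0,0],[0,0,0],[0,0,0],[0,0,0]], angular=[[0,0,0],[0,0,0],[0,0,0],[0,0,0],[0,0,0],[0,0,0],[0,0,0],[0,0,0],[0,0,0],[0,0,0]], gripper=[0,0,0,0,0,0,0,0,0,0])

```text
t: 34.5
tcp_pos: [532.4, 31.5, 47.6]
tcp_rot: [[0.003, 1.0, -0.001], [1.0, -0.003, -0.007], [-0.007, -0.001, -1.0]]
contact_force: [-0.5, -15.4, 4.2]
gripper_width: 0.222
```

```bash
python3 -c "
from h import *
st();arm.get_image('top');st();arm.get_image('top');st()"
```

```text
t 34.5 p [532.36  31.49  47.62] yaw 89.85 tilt [-0.41 -0.04] F [ -0.47 -15.45   4.2 ] w 0.2219
t 34.55 p [532.37  31.51  47.63] yaw 89.84 tilt [-0.41 -0.04] F [ -0.99 -15.51   3.92] w 0.2232
t 34.6 p [532.36  31.48  47.61] yaw 89.84 tilt [-0.41 -0.04] F [ -0.44 -15.11   3.68] w 0.2227
```

Steady at ~15.3 N. I'll add a touch for margin and hold a second, then draw out.

Request:
apply_moves(translation=[[0.002,0,0],[0.002,0,0],[0,0,0],[0,0,0],[0,0,0],[0,0,0],[0,0,0],[0,0,0],[0,0,0],[0,0,0]], angular=[[0,0,0],[0,0,0],[0,0,0],[0,0,0],[0,0,0],[0,0,0],[0,0,0],[0,0,0],[0,0,0],[0,0,0]], gripper=[0,0,0,0,0,0,0,0,0,0])

```text
t: 35.6
tcp_pos: [532.4, 31.6, 47.7]
tcp_rot: [[0.003, 1.0, -0.001], [1.0, -0.003, -0.008], [-0.008, -0.001, -1.0]]
contact_force: [-0.2, -15.2, 3.9]
gripper_width: 0.226
```

Request:
apply_moves(translation=[[-0.005,0,0],[-0.01,0,0],[-0.015,0,0],[-0.02,0,0],[-0.04,0,0],[-0.07,0,0],[-0.1,0,0],[-0.1,0,0],[-0.1,0,0],[-0.1,0,0]], angular=[[0,0,0],[0,0,0],[0,0,0],[0,0,0],[0,0,0],[0,0,0],[0,0,0],[0,0,0],[0,0,0],[0,0,0]], gripper=[0,0,0,0,0,0,0,0,0,0])

```text
t: 36.6
tcp_pos: [532.0, -46.6, 47.1]
tcp_rot: [[-0.001, 1.0, -0.0], [1.0, 0.001, 0.0], [0.0, -0.0, -1.0]]
contact_force: [-0.5, 0.4, -1.1]
gripper_width: 0.225
```

```bash
python3 -c "
from h import *
st()"
```

```text
t 36.6 p [532.03 -46.6   47.12] yaw 90.05 tilt [ 0.03 -0.02] F [-0.49  0.38 -1.14] w 0.2247
```

Request:
apply_moves(translation=[[-0.12,0,0],[-0.16,0,0],[-0.18,0,0],[-0.2,0,0],[-0.2,0,0],[-0.18,0,0],[-0.14,0,0],[-0.1,0,0],[-0.05,0,0],[0,0,0]], angular=[[0,0,0],[0,0,0],[0,0,0],[0,0,0],[0,0,0],[0,0,0],[0,0,0],[0,0,0],[0,0,0],[0,0,0]], gripper=[0,0,0,0,0,0,0,0,0,0])

```text
t: 37.6
tcp_pos: [532.1, -246.3, 47.1]
tcp_rot: [[0.001, 1.0, -0.0], [1.0, -0.001, 0.0], [0.0, -0.0, -1.0]]
contact_force: [-0.1, 0.4, -0.9]
gripper_width: 0.227
```

Request:
apply_moves(translation=[[0,0,0.01],[0,0,0.015],[0,0,0.015],[0,0,0.015],[0,0,0.015],[0,0,0.01],[0,0,0.006],[0,0,0.004],[0,0,0],[0,0,0]], angular=[[0,0,0],[0,0,0],[0,0,0],[0,0,0],[0,0,0],[0,0,0],[0,0,0],[0,0,0],[0,0,0],[0,0,0]], gripper=[0,0,0,0,0,0,0,0,0,0])

```text
t: 38.6
tcp_pos: [532.4, -245.6, 33.9]
tcp_rot: [[-0.0, 1.0, 0.0], [1.0, 0.0, -0.0], [-0.0, 0.0, -1.0]]
contact_force: [0.3, 0.1, -1.6]
gripper_width: 0.23
```

Run:
```python
from h import *
st();P,im,dep=snap('scene','s4.png')
cv2.imwrite('pics/s4c.png',cv2.resize(im[160:310,180:480,::-1],None,fx=2.6,fy=2.6,interpolation=cv2.INTER_CUBIC))
```

```text
t 38.6 p [ 532.41 -245.56   33.88] yaw 90.02 tilt [-0.01  0.01] F [ 0.25  0.09 -1.57] w 0.23
```

View pics/s4c.png

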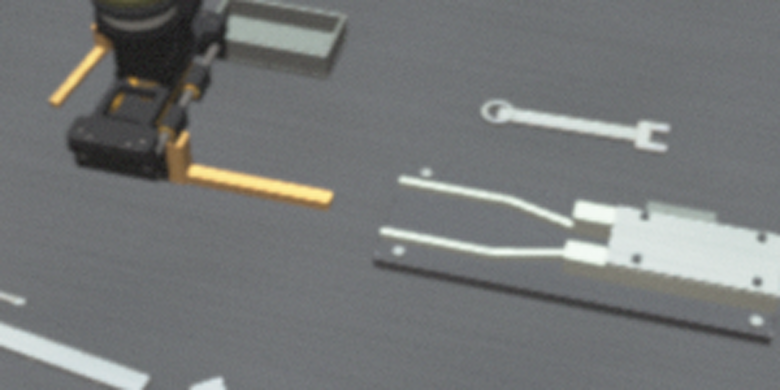

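The scene crop shows the tray empty, with no coupon in the open part of the channel. The stick is level just above the bench, its nose at (330,198), well clear of the jig. I'll lower the last millimetre, release and lift.

Request:
apply_moves(translation=[[0,0,0.004],[0,0,0.004],[0,0,0],[0,0,0],[0,0,0],[0,0,0],[0,0,0],[0,0,0],[0,0,0],[0,0,0]], angular=[[0,0,0],[0,0,0],[0,0,0],[0,0,0],[0,0,0],[0,0,0],[0,0,0],[0,0,0],[0,0,0],[0,0,0]], gripper=[0,0,0,0.3,0.35,0.4,0.6,0.8,0.8,0.8])

```text
t: 39.65
tcp_pos: [532.4, -245.5, 32.6]
tcp_rot: [[-0.0, 1.0, 0.0], [1.0, 0.0, -0.0], [-0.0, 0.0, -1.0]]
contact_force: [-0.1, -0.2, 0.0]
gripper_width: 0.676
```

Request:
apply_moves(translation=[[0,0,0],[0,0,0],[0,0,-0.03],[0,0,-0.1],[0,0,-0.15],[0,0,-0.15],[0,0,-0.15],[0,0,-0.1],[0,0,-0.05],[0,0,0]], angular=[[0,0,0],[0,0,0],[0,0,0],[0,0,0],[0,0,0],[0,0,0],[0,0,0],[0,0,0],[0,0,0],[0,0,0]], gripper=[0.8,0.8,0.8,0.8,0.8,0.8,0.8,0.8,0.8,0.8])

```text
t: 40.65
tcp_pos: [532.9, -245.8, 143.4]
tcp_rot: [[-0.0, 1.0, 0.002], [1.0, 0.0, -0.001], [-0.001, 0.002, -1.0]]
contact_force: [0.2, 0.6, 0.1]
gripper_width: 0.801
```

Run:
```python
from h import *
st();P,im,dep=snap('scene','s5.png');W=cloud(P,dep)
a=np.load('pics/scene1.png.npz');
for n,c in dict(stick=(532,-245,15),C=(391,-370,40),flat=(753,-248,90)).items():
    ok=np.isfinite(W).all(-1)&(W[...,2]>6)&(W[...,2]<60)&(abs(W[...,0]-c[0])<c[2]+10)&(abs(W[...,1]-c[1])<150);X=W[ok];print(n,np.round(X.min(0)),np.round(X.max(0))) if n=='stick' else 0
Pw,iw,dw=snap('wrist','w5.png');V=cloud(Pw,dw)
ok=np.isfinite(V).all(-1)&(V[...,2]>38)&(V[...,2]<60)&(abs(V[...,0]-532)<25)&(abs(V[...,1]+245)<45);X=V[ok];print('block top',X.mean(0),cv2.minAreaRect(X[:,:2].astype(np.float32)))
P,im,dep=snap('top','t5.png')
for th in ['wrench','screwdriver','flatbar','spare','parts_tray','stub_a','spray_can','coupon_mid']:
    for b in arm.boxes_of('top',th)[:2]: print(th,np.round(b['centre']),round(b['confidence'],2))
cv2.imwrite('pics/s5c.png',cv2.resize(im[130:350,130:530,::-1],None,fx=2,fy=2,interpolation=cv2.INTER_CUBIC))
```

```text
t 40.65 p [ 532.95 -245.79  143.44] yaw 90.02 tilt [-0.07  0.11] F [0.2  0.58 0.06] w 0.8012
stick [ 521. -280.    6.] [547. -96.  53.]
block top [ 531.86549845 -243.93974598   48.49117332] ((531.8892822265625, -245.87149047851562), (50.368404388427734, 19.986907958984375), 89.53377532958984)
wrench [269. 313.] 0.61
screwdriver [484. 180.] 0.97
flatbar [411. 165.] 0.62
flatbar [262. 149.] 0.3
spare [354. 157.] 0.65
parts_tray [392. 331.] 0.9
stub_a [263. 149.] 0.62
stub_a [292. 148.] 0.6
spray_can [153. 331.] 0.8
coupon_mid [392. 330.] 0.66
```

View pics/s5c.png

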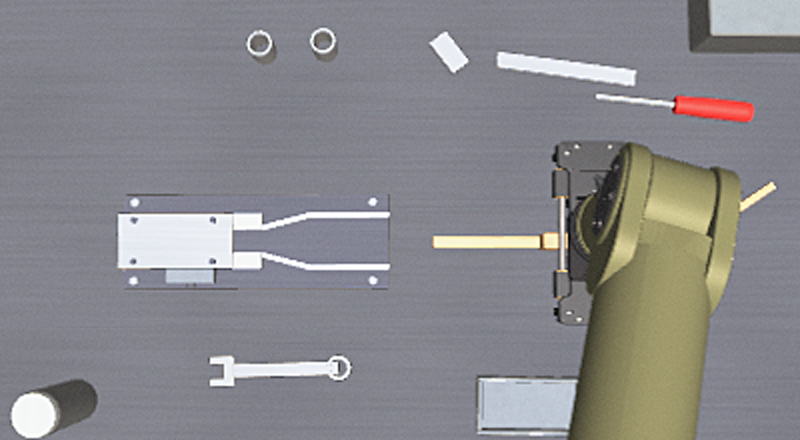

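The top view shows the coupon out of sight under the cover. The stick lies on the bench with its nose at (433,242), clear of the jig end at (389,242), and the bystanders are unmoved. Handing in.

```bash
python3 -c "
from station import arm
print(arm.sign_off())"
```

```text
the job is handed in; nothing more can be done
None
```

I picked up the largest of the three push sticks by its block and fed the coupon along the channel until it stopped. I pressed it there at about 15 N for over a second, then drew the stick out and laid it on the bench. I handed the job in at about 41 s of the 72 s allowed; no verdict is reported.

- **Stop:** the coupon stopped with its nose-side face about 31 mm past the jig's origin, so its centre is at about x = 56 mm. That is inferred from the arm's position, because the cover hides the coupon. More commanded travel only raised the force, roughly 2 N per mm.
- **Force:** the highest wrist reading was about 15.5 N, and 15.1–15.5 N while pressing. The vertical reading rose to about +4 N while pressing, so the nose may have rested lightly on the floor. The contact force on the coupon could therefore be slightly below the wrist reading.
- **Last pictures:** the tray and the open channel are empty. The stick stands on the bench with its block top about 49 mm up and its nose about 55 mm short of the jig.
- **Bystanders:** all were within about 2 px (roughly 5 mm) of where they started.
- **Detector disagreement:** the network reported "coupon_mid" at the parts tray in the last picture. I took that as a false hit.

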